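# Pack the sample vial and click the case shut

## Task

Stand the tall slim capped vial from the tray in the empty pocket of the open sample case, let go of it, then swing the case's lid over and press its free edge down past the spring catch until it clicks and stays shut. Push gently but firmly: at no time with more than 25 N on the lid, as its hinge and catch are thin plastic. Leave the other vials, the jar and the flask where they stand.

Things in the scene. Friction and masses are not known exactly. Their poses are not given: they have to be found in the camera images.
- case: Lower half of a grey plastic case, fixed to the bench: 110 (x) by 150 (y) by 40 mm tall, origin at the centre of its underside. The hinge runs along its -x rim, the catch sits in the middle of its +x face. A light grey insert (top 38 mm above the bench) has two round pockets 29 mm wide, floors 10 mm above the bench, at (15, -36) mm, already filled, and (15, +36) mm, empty, in this frame.
- pocket (a point): Centre of the floor of the empty pocket, 10 mm above the bench; the pocket is 28 mm deep with a 2 mm chamfer at its mouth. Axes as the case.
- lid (a joint): Lid angle in rad: 0 would be flat on the rim, grows as it opens; starts at 1.65 to 1.95. The hinge is stiff (0.11 N m): the lid stays where it is left. Its tongue meets the spring catch somewhere in 0.10 to 0.19. Clicked, it rests at an angle anywhere from 0 to 0.08, unknown beforehand as catch and rest are height-adjustable. Let go before the click, it springs back to above 0.1.
- lid_press (a point): Point to press: on the lid's outer face, mid-width, 98 mm from the hinge axis, 12 mm in from the free edge. Axes: x from hinge to free edge, y along the hinge, z out of the outer face. The lid is a shell 110 by 150 by 40 mm deep, outer face 40 mm off the hinge axis. A clip tongue 30 mm wide stands 8 mm out from the middle of the free edge and hangs 23 mm below the shell.
- lid_hinge (a point): A point on the hinge axis, mid-width, 40 mm above the bench; axes as lid_press. Open, the lid leans back beyond the hinge, on the -x side of the case.
- catch (a point): Rough place of the spring catch, mid front face of the case. Pushing the lid past it takes about 6 to 14 N at the press point (least along the lid's arc, more if the finger drags on it or presses nearer the hinge). It peaks at first and falls off over some 8 mm; then the lid snaps down the last 3 mm and rests hard on a strip: clicked. Pushing on after that, the force rises by over 10 N per mm.
- vial: The vial to pack: a straight amber glass vial 24 mm in diameter and 58 mm tall, its white cap (17 mm tall) as wide as the glass; about 50 g; stands upright on the tray with 25 mm or more free around it. Origin at the centre of its underside. Seated in the pocket it stands 30 mm above the insert and 28 mm above the rim of the case.
- stored_vial: A vial of the same kind, already in the other pocket of the case. Origin at the centre of its underside.
- short_vial: A shorter white-capped amber vial on the tray, 24 mm in diameter and 36 mm tall. Not to be packed. Origin at the centre of its underside.
- wide_jar: A wider white-capped amber jar on the tray, 35 mm in diameter and 50 mm tall. Not to be packed. Origin at the centre of its underside.
- tray: Fixed black tray 200 (x) by 280 (y) mm, its floor 5 mm and its rim 10 mm above the bench. Origin at the centre of its underside.
- flask: Conical glass flask 80 mm in diameter at its foot, 122 mm tall, a bystander. Origin at the centre of its underside.
There are look-alikes about, which are no part of the job. What is shaped like the vial but black or yellow is not meant.

How it is judged:
By the outcome, as a careful person would: the job done as asked, in the order asked, and still so for the second after the job is handed in, with the robot touching nothing.
It also fails if it takes over 72 s, if anything falls off the work surface, if the arm or the gripper's body presses on something with over 40 N, if the wrist force passes 120 N, or if a joint passes its speed limit or range.

## Robot

A 6-joint arm with a two-finger parallel gripper is mounted at the origin on the work surface. World frame = base frame: x ahead of the robot, y to its left, z up, the work surface at z = 0. Lengths are in m, angles in rad, forces in N, time in s.
With the tool pointing down it reaches from about 0.325 to 0.925 m from the base axis. Payload 3.1 kg.
Tool frame: the origin (TCP) lies on the centre line of the jaws, within the pads' length; the fingertips stand 25 mm ahead of it and the grasp point (between the pads) lies 6 mm ahead of it (robot.tips_ahead is the distance from the TCP to the fingertips, in m); z points along the fingers, y is the line along which they close (so a half turn about z gives the same grasp; the last joint's range is limited). The gripper opens to 85 mm and grips with 20 to 120 N. Pads are 22 mm wide; open, the fingers measure 114 mm over their backs; the gripper's body (76 mm by 85 mm) begins 54 mm behind the grasp point. The pads swing forward as they close: fully open they stand 13 mm farther back than shut.
Start: joints at [1.2, 0.217, 1.613, -0, 1.311, -0.112], TCP at [0.16, 0.604, 0.256] pointing down, gripper open.
Joint ranges: [-2.75, 2.75], [-0.78, 2.1], [0.31, 2.55], [-1.13, 4.27], [0.13, 2.63], [-2.58, 2.58]. Speed limits (rad/s): [2.79, 2.79, 3.14, 3.14, 3.14, 3.14].

## Interface

Orientations are given as [roll, pitch, yaw] about the fixed x, y, z axes, in that order (R = Rz(yaw) Ry(pitch) Rx(roll)).
In Python, from plant import robot gives the robot as it stands.
- The arm moves only by the tool apply_moves, never from a script. Its argument "motion" is a list of rows, each an object of numbers: "x", "y", "z": the shift along the tool's x, y, z in mm; "spin": the turn about the tool's z in units of 8 degrees (1.0 is 8 degrees); "claw": the closure, from 0 (fully open) to 1 (shut). A call has 1 to 8 rows; each row shifts and turns the commanded pose from where the row before left it, along the tool's axes as they then stand; what a row does not reach is not made up. A row lasts 1/8 s, in which the tool goes at most 62.5 mm and 10.7 degrees, less where a joint would pass 70% of its speed; a pose out of reach is approached as far as the arm can. A call is refused whole if a number of a shift passes 62.5 or a number of a turn 1, either way. A call with a gripper value outside its range is refused whole. The fingers move at their own pace and stop on an object; "squeeze" is the grip in N (left out, the last holds). Time passes only in rows, so rows that do not move let the fingers close. It gives the time, the measured TCP pose, the force, the opening and the grip force at its end, in the units of the state.
- robot.get_state(): the state, without advancing time (a new reading comes with each control period).
- robot.snapshot(name): name is "side" or "top"; returns a dict with "frame" (420x560x3 uint8, blue, green, red), "fx", "fy", "cx", "cy" (pixels), "rvec" (rotation vector, rad) and "tvec" (3), from world to camera coordinates, as OpenCV has them. Camera axes: x right, y down, z forward; pixel columns grow to the right and rows downward; lengths in m; the calibration is good to about 2 mm. A picture is of the moment at which its call begins. There is no depth.
- robot.close_job(): hands the job in; it is judged then, once.
The state is a dict: "t": time; "qpos": joint angles; "joint_velocities": joint speeds; "joint_torque": joint torques, N m; "ee_pos": TCP position; "orientation": TCP orientation; "contact_force": force on the tool from outside, world axes, zero at the start; "ft_torque": the same for the moment, N m; "opening": finger opening in m; "grasp_force": force on a finger pad.
Only numpy, scipy, OpenCV 4.12 (cv2) and the standard library are available. Lean on these libraries where they do the work, as an engineer would, in place of code of your own. Each camera call takes 0.05 s, during which the arm holds its last target. There are 200 camera calls.

## Working session

There is one attempt and no reset: what is moved stays moved. The work goes in short steps, Python scripts to look and compute and a tool call to move; the robot and the scene stay as the last step left them, time stands still between calls to the robot, and variables do not carry over. Pictures are saved under pics/ and viewed, at most 10 in all, crops included, and the job is handed in when it is done.

Besides the shell and the picture viewer there is one more tool, called as a command line: name --argument value ..., lists and objects as JSON in quotes. apply_moves: Moves the arm, as the interface text tells. Its arguments: {"type":"object","properties":{"motion":{"type":"array","items":{"type":"object","properties":{"x":{"type":"number"},"y":{"type":"number"},"z":{"type":"number"},"spin":{"type":"number"},"claw":{"type":"number"}}}},"squeeze":{"type":"number"}},"required":["motion"]}

```bash
mkdir -p pics; ls; cat > h.py <<'E'
import numpy as np, cv2
from plant import robot
def snap(n,save=None):
    s=robot.snapshot(n)
    if save: cv2.imwrite('pics/'+save,s['frame'])
    return s
def ray(s,u,v):
    R=cv2.Rodrigues(np.array(s['rvec'],float))[0];t=np.array(s['tvec'],float).ravel()
    d=R.T@np.array([(u-s['cx'])/s['fx'],(v-s['cy'])/s['fy'],1.]);return -R.T@t,d/np.linalg.norm(d)
def onz(s,u,v,z):
    o,d=ray(s,u,v);return o+d*(z-o[2])/d[2]
def proj(s,P):
    R=cv2.Rodrigues(np.array(s['rvec'],float))[0];c=R@np.array(P,float)+np.array(s['tvec'],float).ravel()
    return s['fx']*c[0]/c[2]+s['cx'],s['fy']*c[1]/c[2]+s['cy']
E
python3 - <<'E'
from h import *
np.set_printoptions(precision=3,suppress=True)
for n in('top','side'):
    s=snap(n,n+'0.png'); o,d=ray(s,280,210); print(n,o,d,s['fx'])
s=robot.get_state();print(s)
E
```

```text
pics
top [0.378 0.001 1.289] [ 0.154 -0.03  -0.988] 537.1141058098708
side [0.207 1.032 0.806] [ 0.271 -0.793 -0.545] 544.4919917176697
{'t': 0.1, 'qpos': array([ 1.2  ,  0.218,  1.615,  0.   ,  1.311, -0.112]), 'joint_velocities': array([ 0.001, -0.002, -0.004,  0.001,  0.   , -0.001]), 'joint_torque': array([ -0.001, -39.806, -30.498,  -0.   ,   0.004,  -0.   ]), 'ee_pos': array([0.16 , 0.604, 0.255]), 'orientation': array([-3.139, -0.   ,  2.883]), 'contact_force': array([-0.238, -0.687,  0.121]), 'ft_torque': array([-0.078,  0.014, -0.017]), 'grasp_force': 0.0, 'opening': 0.08554391406936027}
```

View pics/top0.png

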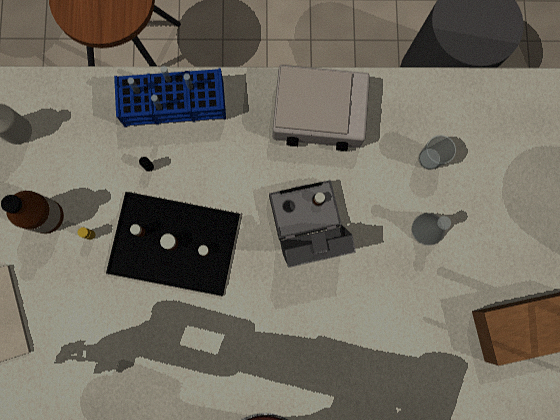

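View pics/side0.png

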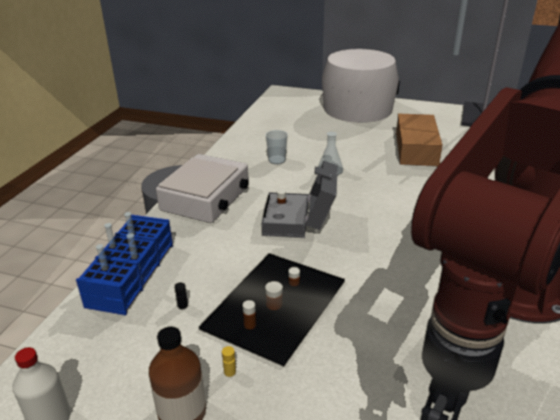

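The top view shows the case with its empty pocket at about (288,206), the stored vial's cap at (319,198) and the lid leaning back around (315,243). The tray's white caps are at (135,230), (167,241) and (203,250). In the side view the nearest one, at (249,315), looks tall, (273,295) is the jar, and (294,275) is short. The yellow and black look-alikes are off the tray.

```bash
python3 - <<'E'
from h import *
np.set_printoptions(precision=4,suppress=True)
S={n:snap(n) for n in('top','side')}
s=S['top'];hsv=cv2.cvtColor(s['frame'],cv2.COLOR_BGR2HSV)
def blobs(m,lo,hi,roi):
    u0,u1,v0,v1=roi;k=np.zeros_like(m);k[v0:v1,u0:u1]=m[v0:v1,u0:u1]
    n,l,st,c=cv2.connectedComponentsWithStats(k)
    return [(c[i],st[i]) for i in range(1,n) if lo<st[i][4]<hi]
white=cv2.inRange(hsv,(0,0,150),(180,90,255))
print('top white')
for c,st in blobs(white,20,600,(110,240,195,290))+blobs(white,20,600,(280,335,185,215)):
    print(c,st,onz(s,*c,.063),onz(s,*c,.068))
f=s['frame'];cv2.imwrite('pics/t1.png',cv2.resize(f[165:280,255:370],None,fx=5,fy=5,interpolation=cv2.INTER_CUBIC))
s2=S['side'];hs=cv2.cvtColor(s2['frame'],cv2.COLOR_BGR2HSV)
w2=cv2.inRange(hs,(0,0,110),(180,110,255))
print('side white')
for c,st in blobs(w2,20,600,(225,320,262,330)):
    print(c,st)
f=s2['frame'];a=cv2.resize(f[180:245,250:350],None,fx=5,fy=5,interpolation=cv2.INTER_CUBIC)
cv2.imwrite('pics/s1.png',cv2.resize(f[150:250,230:350],None,fx=5,fy=5,interpolation=cv2.INTER_CUBIC))
# predictions for tall vial
for P in [onz(s,135.5,230,.063),onz(s,203,250,.041),onz(s,203,250,.063)]:
    print(P,proj(s2,P),proj(s2,[P[0],P[1],.005]))
E
```

```text
top white
[114.1176 205.1551] [110 195  12  26 187] [0.5828 0.3449 0.063 ] [0.582  0.3435 0.068 ]
[134.619  228.7778] [130 225  10   9  63] [0.5279 0.2964 0.063 ] [0.5273 0.2952 0.068 ]
[167.1565 240.8503] [160 235  15  13 147] [0.4998 0.2218 0.063 ] [0.4993 0.2209 0.068 ]
[202.6719 249.875 ] [198 246  10   9  64] [0.4787 0.1408 0.063 ] [0.4782 0.1402 0.068 ]
[234.437  273.8963] [226 250  14  40 270] [0.4237 0.0683 0.063 ] [0.4235 0.068  0.068 ]
[133.6391 285.4954] [110 277  60  13 327] [0.3993 0.2947 0.063 ] [0.3992 0.2935 0.068 ]
[319.4062 197.0625] [315 193  10   9  64] [ 0.5999 -0.1283  0.063 ] [ 0.599  -0.1278  0.068 ]
side white
[311.4158 264.2871] [297 262  23   8 101]
[293.8119 272.1386] [289 267  11  12 101]
[273.385  288.7743] [265 281  18  17 226]
[248.5105 306.6993] [243 300  12  15 143]
[316.2537 324.8955] [311 317   9  13  67]
[0.5251 0.2943 0.063 ] (np.float64(249.87225826756816), np.float64(304.54983991110174)) (np.float64(251.09128723830773), np.float64(325.72792786320304))
[0.4802 0.1425 0.041 ] (np.float64(294.18522041218705), np.float64(270.75249201114394)) (np.float64(294.1586330436122), np.float64(283.2725837507006))
[0.4784 0.14   0.063 ] (np.float64(295.32644691936906), np.float64(262.3695164353991)) (np.float64(295.2539990689676), np.float64(282.73402487407907))
```

View pics/t1.png

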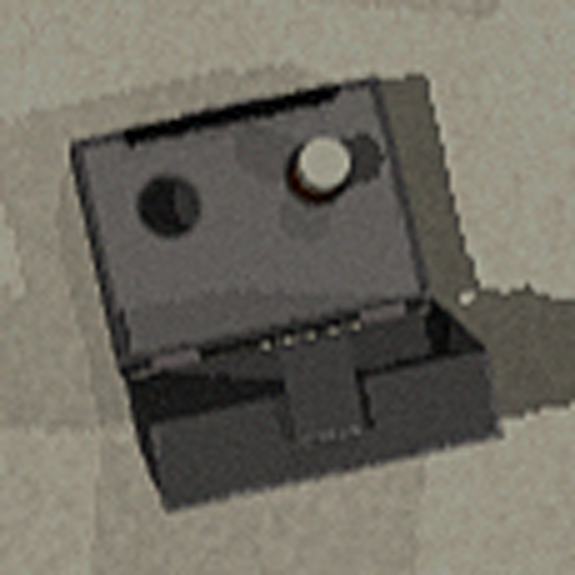

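View pics/s1.png

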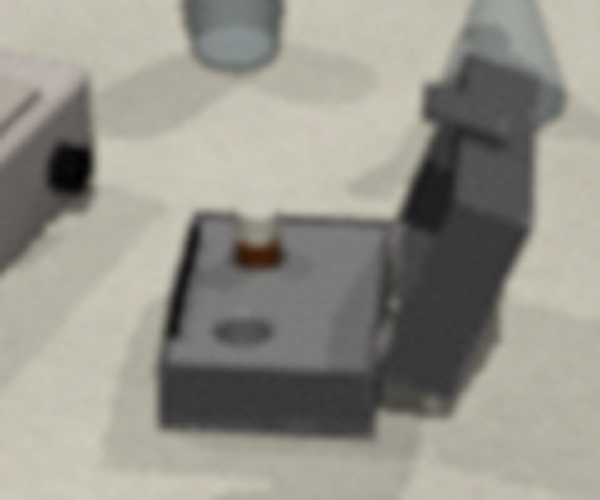

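The crops show the rim corners at crop (72,145), (380,80), (428,300) and (125,368), the empty pocket at (170,207), and the lid leaning back with its tongue pointing up. Next I'll check the geometry.

```bash
python3 - <<'E'
from h import *
np.set_printoptions(precision=4,suppress=True)
s=snap('top');s2=snap('side')
C=[onz(s,255+a/5-.4,165+b/5-.4,.04)[:2] for a,b in[(72,145),(380,80),(428,300),(125,368)]]
for i in range(4): d=C[(i+1)%4]-C[i];print(C[i],np.linalg.norm(d)*1e3,np.degrees(np.arctan2(d[1],d[0])))
print('centre',np.mean(C,0))
g=cv2.cvtColor(s['frame'],cv2.COLOR_BGR2GRAY)
sub=g[198:215,280:299]; print(sub)
m=(sub<48).astype(np.uint8);n,l,st,c=cv2.connectedComponentsWithStats(m);print(st,c)
for c,st in zip(c[1:],st[1:]):
    if st[4]>40: P=onz(s,280+c[0],198+c[1],.038);print('pocket',P,proj(s2,P))
# triangulate: side pocket ellipse center crop(244,331)
a=onz(s2,230+244/5-.4,150+331/5-.4,.038);print('side pocket',a)
# side vial: top-of-cap 
for u,v,z in[(248.5,301.5,.063)]:print('side vial',onz(s2,u,v,z))
b=onz(s,319.4,197.06,.068);print('stored',b, proj(s2,b))
# side rim corners: far-left, near-left, near-right
for a,b in[(197,213),(163,367),(376,380)]:print(onz(s2,230+a/5-.4,150+b/5-.4,.04))
E
```

```text
[ 0.6128 -0.0114] 149.98401736330237 -78.10745660629509
[ 0.6437 -0.1582] 107.57684831075356 -169.15318591989623
[ 0.5381 -0.1785] 146.26347060864495 102.3647966235783
[ 0.5068 -0.0356] 108.77875018613487 12.82076409516545
centre [ 0.5753 -0.0959]
[[ 93  91  94  89  88  91  93  93  96  92  88  90  92  91  92  91  92  92
   93]
 [ 92  94  83  94  99  91  84  85  88  80  79  94  90  94  95  90  89  92
   87]
 [ 94  91  95  92  90  67  58  47  49  52  57  74  84  89  94  93  93  98
   86]
 [ 97  92  95  92  72  40  18  27  27  24  31  44  56  80  90  92  89  92
   95]
 [ 95  95  95  76  36  27  24  18  20  15  48  43  42  51  84  92  91  91
   91]
 [ 90  99  84  44  21  20  20  22  16  21  53  43  41  51  63  91  92  90
   93]
 [ 99 101  66  33  17  24  24  24  11  21  53  53  44  42  54  84  90  95
   93]
 [ 97  94  61  20  19  18  27  22  26  20  48  51  53  32  48  88  95  90
  101]
 [ 98  97  57  25  18  26  28  24  24  21  55  43  46  49  36  82  89  91
   92]
 [ 94  95  74  17  23  12  19  22  19  20  47  53  48  41  41  85  90  92
   90]
 [ 90  97  81  21  13  24  24  25  23  16 
[... 249 characters left out ...]
1  52  82  98  95  91  89
   93]
 [ 95  92  92  98  95  95  74  63  52  57  58  77  89 100  90  90  92  93
   86]
 [ 91  91  94  92  89  99  95  90  95  85  88  98  94  93  89  91  91  94
   93]
 [ 90  93  88  99  97  88  94  96 101  91  96  93  90  96  95  92  96  93
   91]]
[[  0   0  19  17 228]
 [  3   2  12  12  95]] [[9.5132 8.0307]
 [7.7684 7.9263]]
pocket [ 0.5834 -0.0556  0.038 ] (np.float64(278.3009410018488), np.float64(216.35155350700512))
side pocket [ 0.584  -0.0581  0.038 ]
side vial [0.5308 0.2869 0.063 ]
stored [ 0.599  -0.1278  0.068 ] (np.float64(281.2490953425822), np.float64(191.2871489356563))
[ 0.6442 -0.1574  0.04  ]
[ 0.6113 -0.0126  0.04  ]
[ 0.5069 -0.0333  0.04  ]
```

Everything is consistent: the rim measures about 150 x 108 mm, the case yaw is about 12.2°, the pocket-to-stored-vial distance is 72 mm, and the two views agree on the pocket. The target vial is at about (0.527, 0.295). I'll turn the tool to the case axes now, which is a -26.8° spin.

apply_moves --motion '[{"spin": -0.85,"claw": 0.4},{"spin": -0.85,"claw": 0.4},{"spin": -0.85,"claw": 0.4},{"spin": -0.85,"claw": 0.4},{"claw": 0.4}]' --squeeze 30

```text
invalid input at $.motion[0]: expected keys x, y, z, spin, claw
```

```bash
cat >> h.py <<'E'
def delta(x,y,z):
    s=robot.get_state();from scipy.spatial.transform import Rotation as Ro
    R=Ro.from_euler('xyz',s['orientation']).as_matrix()
    d=R.T@(np.array([x,y,z])-s['ee_pos'])*1e3
    print('t %.2f'%s['t'],'tcp',s['ee_pos'].round(4),'yaw %.2f'%np.degrees(s['orientation'][2]),'F',s['contact_force'].round(1),'open %.4f'%s['opening'],'grip %.1f'%s['grasp_force'],'delta',d.round(1))
    return d
E
python3 - <<'E'
from h import *
print(robot.tips_ahead); delta(.527,.295,.20)
E
```

```text
0.025
t 0.30 tcp [0.1598 0.6039 0.2558] yaw 165.18 F [ 0.1 -0.4  0.4] open 0.0852 grip 0.0 delta [-434.  -204.7   56. ]
```

apply_moves --motion '[{"x": 0,"y": 0,"z": 0,"spin": -0.85,"claw": 0.4},{"x": 0,"y": 0,"z": 0,"spin": -0.85,"claw": 0.4},{"x": 0,"y": 0,"z": 0,"spin": -0.85,"claw": 0.4},{"x": 0,"y": 0,"z": 0,"spin": -0.8,"claw": 0.4},{"x": 0,"y": 0,"z": 0,"spin": 0,"claw": 0.4}]' --squeeze 30

```text
t: 0.92
ee_pos: [0.1599, 0.6041, 0.2562]
orientation: [-3.141, -0.0, -2.934]
contact_force: [-0.6, 0.7, 0.8]
opening: 0.0517
grasp_force: 0.0
```

```bash
python3 - <<'E'
from h import *
delta(.527,.295,.15)
E
```

```text
t 0.93 tcp [0.1599 0.6041 0.2562] yaw -168.10 F [-0.6  0.7  0.8] open 0.0517 grip 0.0 delta [-295.5 -378.2  106.2]
```

apply_moves --motion '[{"x": -37,"y": -47,"z": 11,"spin": 0,"claw": 0.4},{"x": -37,"y": -47,"z": 11,"spin": 0,"claw": 0.4},{"x": -37,"y": -47,"z": 11,"spin": 0,"claw": 0.4},{"x": -37,"y": -47,"z": 11,"spin": 0,"claw": 0.4},{"x": -37,"y": -47,"z": 11,"spin": 0,"claw": 0.4},{"x": -37,"y": -47,"z": 11,"spin": 0,"claw": 0.4},{"x": -37,"y": -47,"z": 11,"spin": 0,"claw": 0.4},{"x": -36,"y": -49,"z": 11,"spin": 0,"claw": 0.4}]'

```text
t: 1.92
ee_pos: [0.5284, 0.2944, 0.1682]
orientation: [3.141, 0.001, -2.935]
contact_force: [1.4, 0.7, 0.7]
opening: 0.051
grasp_force: 0.0
```

```bash
python3 - <<'E'
from h import *
delta(.527,.295,.066)
E
```

```text
t 1.93 tcp [0.5284 0.2944 0.1682] yaw -168.15 F [1.4 0.7 0.7] open 0.0510 grip 0.0 delta [  1.4   0.9 102.2]
```

apply_moves --motion '[{"x": 1,"y": 1,"z": 30,"spin": 0,"claw": 0.4},{"x": 0,"y": 0,"z": 30,"spin": 0,"claw": 0.4},{"x": 0,"y": 0,"z": 25,"spin": 0,"claw": 0.4},{"x": 0,"y": 0,"z": 15,"spin": 0,"claw": 0.4},{"x": 0,"y": 0,"z": 2,"spin": 0,"claw": 0.4}]'

```text
t: 2.55
ee_pos: [0.5249, 0.2961, 0.0652]
orientation: [-3.141, -0.002, -2.933]
contact_force: [0.2, -0.5, -0.6]
opening: 0.0513
grasp_force: 0.0
```

apply_moves --motion '[{"x": 0,"y": 0,"z": 0,"spin": 0,"claw": 0.6},{"x": 0,"y": 0,"z": 0,"spin": 0,"claw": 0.7},{"x": 0,"y": 0,"z": 0,"spin": 0,"claw": 0.8},{"x": 0,"y": 0,"z": 0,"spin": 0,"claw": 0.9},{"x": 0,"y": 0,"z": 0,"spin": 0,"claw": 1},{"x": 0,"y": 0,"z": 0,"spin": 0,"claw": 1}]' --squeeze 30

```text
t: 3.3
ee_pos: [0.5268, 0.2968, 0.0677]
orientation: [3.141, 0.002, -2.933]
contact_force: [-0.0, -0.5, 5.6]
opening: 0.0233
grasp_force: 29.4
```

```bash
python3 - <<'E'
from h import *
delta(.5835,-.0572,.16)
f=snap('side')['frame'];cv2.imwrite('pics/g.png',cv2.resize(f[200:360,180:340],None,fx=3.5,fy=3.5,interpolation=cv2.INTER_CUBIC))
E
```

```text
t 3.30 tcp [0.5268 0.2968 0.0677] yaw -168.03 F [-0.  -0.5  5.6] open 0.0233 grip 29.4 delta [  17.7 -358.   -92.5]
```

View pics/g.png

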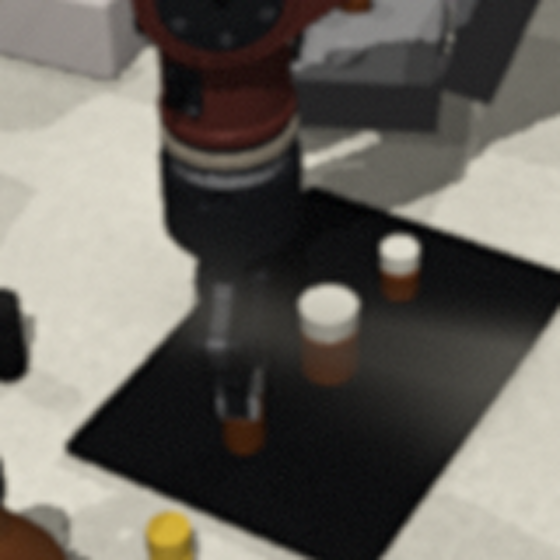

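The side view shows the vial held between the fingertips at crop (243,420), with the jar and short vial undisturbed. Next I'll lift it and carry it over.

apply_moves --motion '[{"x": 0,"y": 0,"z": -20,"spin": 0,"claw": 1},{"x": 0,"y": 0,"z": -38,"spin": 0,"claw": 1},{"x": 0,"y": 0,"z": -40,"spin": 0,"claw": 1},{"x": 2,"y": -35,"z": 0,"spin": 0,"claw": 1},{"x": 2,"y": -48,"z": 0,"spin": 0,"claw": 1},{"x": 3,"y": -50,"z": 0,"spin": 0,"claw": 1},{"x": 3,"y": -50,"z": 0,"spin": 0,"claw": 1},{"x": 3,"y": -50,"z": 0,"spin": 0,"claw": 1}]' --squeeze 30

```text
t: 4.35
ee_pos: [0.5611, 0.0643, 0.1649]
orientation: [3.141, 0.0, -2.932]
contact_force: [1.3, 1.0, -1.7]
opening: 0.0227
grasp_force: 29.3
```

apply_moves --motion '[{"x": 3,"y": -50,"z": 0,"spin": 0,"claw": 1},{"x": 1,"y": -45,"z": 0,"spin": 0,"claw": 1},{"x": 1,"y": -25,"z": 0,"spin": 0,"claw": 1},{"x": 0,"y": -5,"z": 10,"spin": 0,"claw": 1},{"x": 0,"y": 0,"z": 10,"spin": 0,"claw": 1},{"x": 0,"y": 0,"z": 0,"spin": 0,"claw": 1}]'

```text
t: 5.1
ee_pos: [0.5806, -0.056, 0.1423]
orientation: [3.139, -0.004, -2.931]
contact_force: [0.6, 0.6, -0.6]
opening: 0.0228
grasp_force: 29.3
```

```bash
python3 - <<'E'
from h import *
delta(.5835,-.0572,.0727)
s=snap('side');f=s['frame'];cv2.imwrite('pics/p.png',cv2.resize(f[130:250,220:360],None,fx=5,fy=5,interpolation=cv2.INTER_CUBIC))
p=robot.get_state()['ee_pos']
# expected vial underside centre, edges in crop coords
for P in [p-[0,0,.0627],[.5835,-.0572,.038]]:
    u,v=proj(s,P);print('crop',(u-220+.4)*5,(v-130+.4)*5)
E
```

```text
t 5.10 tcp [ 0.5806 -0.056   0.1423] yaw -167.95 F [ 0.6  0.6 -0.6] open 0.0228 grip 29.3 delta [-2.8 -2.  69.5]
crop 296.6347196118751 363.6023945152226
crop 294.3584821665352 432.0896468492475
```

View pics/p.png

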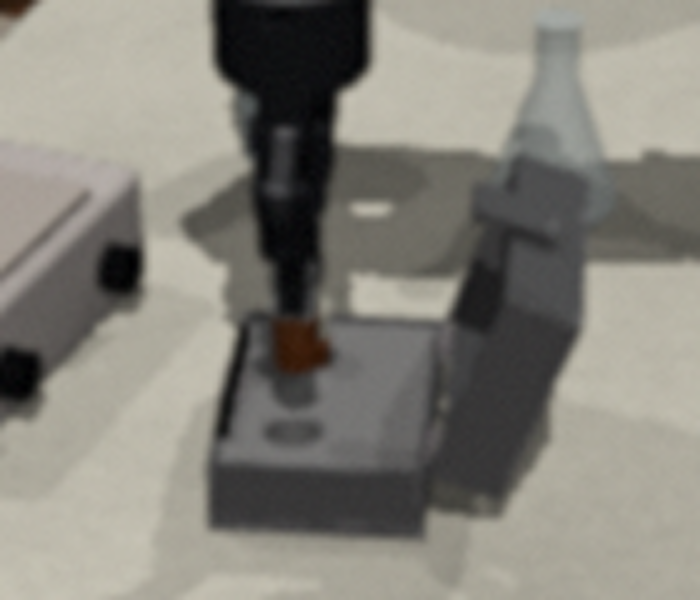

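The held vial's underside at crop (296,365) and the pocket at (293,432) match their predicted positions. Descending.

apply_moves --motion '[{"x": -3,"y": -2,"z": 12,"spin": 0,"claw": 1},{"x": 0,"y": 0,"z": 18,"spin": 0,"claw": 1},{"x": 0,"y": 0,"z": 8,"spin": 0,"claw": 1},{"x": 0,"y": 0,"z": 4,"spin": 0,"claw": 1},{"x": 0,"y": 0,"z": 3,"spin": 0,"claw": 1},{"x": 0,"y": 0,"z": 0,"spin": 0,"claw": 1}]'

```text
t: 5.9
ee_pos: [0.5859, -0.059, 0.0994]
orientation: [-3.141, 0.0, -2.933]
contact_force: [-0.5, 0.3, -0.6]
opening: 0.0225
grasp_force: 29.3
```

```bash
python3 - <<'E'
from h import *
delta(.5835,-.0572,.0727)
E
```

```text
t 5.90 tcp [ 0.5859 -0.059   0.0994] yaw -168.03 F [-0.5  0.3 -0.6] open 0.0225 grip 29.3 delta [ 1.9  2.2 26.7]
```

```bash
python3 - <<'E'
from h import *
for i in range(4): delta(.5835,-.0572,.0727); snap('top')
E
```

```text
t 5.90 tcp [ 0.5859 -0.059   0.0994] yaw -168.03 F [-0.5  0.3 -0.6] open 0.0225 grip 29.3 delta [ 1.9  2.2 26.7]
t 5.95 tcp [ 0.586  -0.059   0.0996] yaw -168.03 F [-0.7 -1.1  0.1] open 0.0228 grip 29.3 delta [ 2.1  2.3 26.9]
t 6.00 tcp [ 0.5861 -0.059   0.0998] yaw -168.03 F [ 0.1  0.7 -0.9] open 0.0230 grip 29.3 delta [ 2.2  2.3 27.1]
t 6.05 tcp [ 0.5861 -0.059   0.0998] yaw -168.03 F [-0.3 -0.5 -0.3] open 0.0228 grip 29.3 delta [ 2.2  2.3 27.1]
```

apply_moves --motion '[{"x": 2,"y": 2,"z": 0,"spin": 0,"claw": 1},{"x": 0,"y": 0,"z": 3,"spin": 0,"claw": 1},{"x": 0,"y": 0,"z": 4,"spin": 0,"claw": 1},{"x": 0,"y": 0,"z": 0,"spin": 0,"claw": 1},{"x": 0,"y": 0,"z": 0,"spin": 0,"claw": 1}]'

```text
t: 6.72
ee_pos: [0.5833, -0.0574, 0.0922]
orientation: [3.142, -0.0, -2.933]
contact_force: [-0.2, 0.3, -0.4]
opening: 0.0228
grasp_force: 29.3
```

```bash
python3 - <<'E'
from h import *
delta(.5835,-.0572,.0727)
E
```

```text
t 6.72 tcp [ 0.5833 -0.0574  0.0922] yaw -168.03 F [-0.2  0.3 -0.4] open 0.0228 grip 29.3 delta [-0.2  0.1 19.5]
```

The underside is about 8 mm below the insert top with no contact force, so I'll continue down.

apply_moves --motion '[{"x": 0,"y": 0,"z": 5,"spin": 0,"claw": 1},{"x": 0,"y": 0,"z": 5,"spin": 0,"claw": 1},{"x": 0,"y": 0,"z": 4,"spin": 0,"claw": 1},{"x": 0,"y": 0,"z": 3,"spin": 0,"claw": 1},{"x": 0,"y": 0,"z": 1,"spin": 0,"claw": 1},{"x": 0,"y": 0,"z": 0,"spin": 0,"claw": 1},{"x": 0,"y": 0,"z": 0,"spin": 0,"claw": 1}]'

```text
t: 7.6
ee_pos: [0.5835, -0.0574, 0.0745]
orientation: [-3.141, 0.0, -2.933]
contact_force: [-0.3, -0.2, 0.0]
opening: 0.0234
grasp_force: 29.3
```

apply_moves --motion '[{"x": 0,"y": 0,"z": 1,"spin": 0,"claw": 1},{"x": 0,"y": 0,"z": 1,"spin": 0,"claw": 1},{"x": 0,"y": 0,"z": 0,"spin": 0,"claw": 1}]'

```text
t: 7.98
ee_pos: [0.5837, -0.0574, 0.0728]
orientation: [-3.141, 0.001, -2.933]
contact_force: [0.3, 0.3, 2.2]
opening: 0.0229
grasp_force: 29.4
```

The vial has touched the floor (2.2 N). Releasing gently and rising.

apply_moves --motion '[{"x": 0,"y": 0,"z": 0,"spin": 0,"claw": 0.6},{"x": 0,"y": 0,"z": 0,"spin": 0,"claw": 0.55},{"x": 0,"y": 0,"z": 0,"spin": 0,"claw": 0.5},{"x": 0,"y": 0,"z": -10,"spin": 0,"claw": 0.5},{"x": 0,"y": 0,"z": -25,"spin": 0,"claw": 0.5},{"x": 0,"y": 0,"z": -45,"spin": 0,"claw": 0.5},{"x": 0,"y": 0,"z": -50,"spin": 0,"claw": 0.5},{"x": 0,"y": 0,"z": -40,"spin": 0,"claw": 0.5}]'

```text
t: 8.98
ee_pos: [0.5839, -0.0575, 0.2456]
orientation: [-3.14, 0.003, -2.933]
contact_force: [-0.0, 0.4, 0.2]
opening: 0.0426
grasp_force: 0.0
```

```bash
python3 - <<'E'
from h import *
delta(.40,-.1,.25)
s=snap('side');f=s['frame'];cv2.imwrite('pics/q.png',cv2.resize(f[130:250,220:360],None,fx=5,fy=5,interpolation=cv2.INTER_CUBIC))
for P in [[.5835,-.0572,.068],[.599,-.128,.068]]:
    u,v=proj(s,P);print('crop',(u-220+.4)*5,(v-130+.4)*5)
# predicted lid points vs angle
c=np.array([.576,-.0958]);a=np.radians(12.1);ex=np.array([np.cos(a),np.sin(a)]);ey=np.array([-ex[1],ex[0]])
def lid(th,x,y,z):
    X=-.055+x*np.cos(th)-z*np.sin(th);Z=.04+x*np.sin(th)+z*np.cos(th);return np.r_[c+ex*X+ey*y,Z]
for th in np.arange(1.65,1.96,.05):
    r=[]
    for q in[(.11,.075,.04),(.118,.015,-.023),(.11,.075,0)]:
        u,v=proj(s,lid(th,*q));r+=[(round((u-220+.4)*5),round((v-130+.4)*5))]
    print(round(th,2),r)
E
```

```text
t 8.97 tcp [ 0.5839 -0.0575  0.2456] yaw -168.03 F [-0.   0.4  0.2] open 0.0426 grip 0.0 delta [188.8  -3.5  -5. ]
crop 293.5166794254034 382.43570944265116
crop 308.37481630504567 308.2033563481711
1.65 [(533, 299), (411, 207), (449, 289)]
1.7 [(544, 304), (423, 207), (460, 291)]
1.75 [(555, 309), (436, 207), (472, 293)]
1.8 [(565, 316), (448, 208), (483, 295)]
1.85 [(575, 322), (460, 209), (494, 298)]
1.9 [(585, 329), (473, 210), (505, 302)]
1.95 [(594, 336), (485, 213), (516, 306)]
```

View pics/q.png

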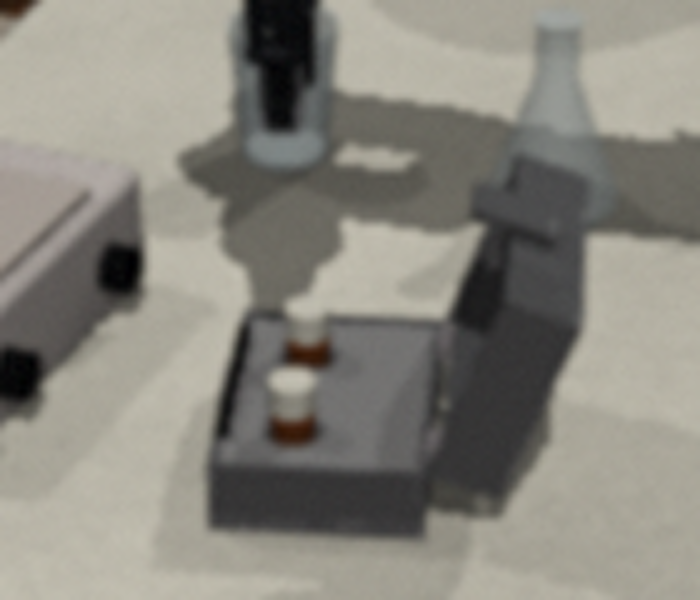

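The vial stands in the pocket: its cap is at (293,382), exactly as predicted, and the stored vial is undisturbed. From corner (580,325) and tongue tip (475,213), the lid angle is about 1.88. I'll close the fingers, pass over the lid and come down behind it.

apply_moves --motion '[{"x": 25,"y": -5,"z": 0,"spin": 0,"claw": 1},{"x": 40,"y": -8,"z": 0,"spin": 0,"claw": 1},{"x": 45,"y": -9,"z": 0,"spin": 0,"claw": 1},{"x": 45,"y": -9,"z": 0,"spin": 0,"claw": 1},{"x": 30,"y": -5,"z": 0,"spin": 0,"claw": 1},{"x": 0,"y": 0,"z": 20,"spin": 0,"claw": 1},{"x": 0,"y": 0,"z": 30,"spin": 0,"claw": 1},{"x": 0,"y": 0,"z": 0,"spin": 0,"claw": 1}]'

```text
t: 10.02
ee_pos: [0.4079, -0.1301, 0.1905]
orientation: [3.138, -0.004, -2.933]
contact_force: [0.0, -0.3, -0.1]
opening: 0.0001
grasp_force: 0.0
```

```bash
cat >> h.py <<'E'
C0=np.array([.576,-.0958]);A0=np.radians(12.0)
def case():
    s=robot.get_state();d=s['ee_pos'][:2]-C0;ex=np.array([np.cos(A0),np.sin(A0)]);ey=np.array([-ex[1],ex[0]])
    print('t %.2f'%s['t'],'case X %.1f Y %.1f tipZ %.1f'%(d@ex*1e3,d@ey*1e3,s['ee_pos'][2]*1e3-25),'Fx %.1f Fz %.1f'%(s['contact_force'][:2]@ex,s['contact_force'][2]),'open',s['opening'].round(4))
E
python3 -c "
from h import *
case()"
```

```text
Traceback (most recent call last):
  File "h.py", line 24, in case
    print('t %.2f'%s['t'],'case X %.1f Y %.1f tipZ %.1f'%(d@ex*1e3,d@ey*1e3,s['ee_pos'][2]*1e3-25),'Fx %.1f Fz %.1f'%(s['contact_force'][:2]@ex,s['contact_force'][2]),'open',s['opening'].round(4))
                                                                                                                                                                              ^^^^^^^^^^^^^^^^^^
AttributeError: 'float' object has no attribute 'round'
```

apply_moves --motion '[{"x": 0,"y": 0,"z": 25,"spin": 0,"claw": 1},{"x": 0,"y": -1,"z": 25,"spin": 0,"claw": 1},{"x": -10,"y": 0,"z": 0,"spin": 0,"claw": 1},{"x": -10,"y": 0,"z": 0,"spin": 0,"claw": 1},{"x": -10,"y": 0,"z": 0,"spin": 0,"claw": 1},{"x": -6,"y": 0,"z": 0,"spin": 0,"claw": 1},{"x": -4,"y": 0,"z": 0,"spin": 0,"claw": 1}]'

```text
t: 10.9
ee_pos: [0.4494, -0.1236, 0.1427]
orientation: [-3.141, -0.001, -2.932]
contact_force: [-3.0, -1.2, 2.1]
opening: -0.0
grasp_force: 1.6
```

```bash
sed -i "s/s\['opening'\].round(4)/s['opening']/" h.py
python3 -c "
from h import *
case()"
```

```text
t 10.90 case X -129.6 Y -0.9 tipZ 117.7 Fx -3.1 Fz 2.1 open -3.400043500319969e-05
```

In contact at about 3 N. Pushing the lid up towards vertical.

apply_moves --motion '[{"x": -6,"y": 0,"z": -4,"spin": 0,"claw": 1},{"x": -6,"y": 0,"z": -5,"spin": 0,"claw": 1},{"x": -6,"y": 0,"z": -6,"spin": 0,"claw": 1},{"x": -6,"y": 0,"z": -5,"spin": 0,"claw": 1}]'

```text
t: 11.4
ee_pos: [0.4732, -0.1185, 0.1627]
orientation: [-3.142, 0.0, -2.933]
contact_force: [-1.5, -0.1, -1.2]
opening: 0.0001
grasp_force: 0.6
```

```bash
python3 -c "
from h import *
case()"
```

```text
t 11.40 case X -105.3 Y -0.8 tipZ 137.7 Fx -1.5 Fz -1.2 open 0.00010456008430526119
```

apply_moves --motion '[{"x": -9,"y": 0,"z": -3,"spin": 0,"claw": 1},{"x": -9,"y": 0,"z": -2,"spin": 0,"claw": 1},{"x": -10,"y": 0,"z": -2,"spin": 0,"claw": 1},{"x": -10,"y": 0,"z": -1,"spin": 0,"claw": 1},{"x": -10,"y": 0,"z": 1,"spin": 0,"claw": 1},{"x": -10,"y": 0,"z": 1,"spin": 0,"claw": 1},{"x": -10,"y": 0,"z": 2,"spin": 0,"claw": 1},{"x": -10,"y": 0,"z": 4,"spin": 0,"claw": 1}]'

```text
t: 12.4
ee_pos: [0.55, -0.1024, 0.1623]
orientation: [-3.141, 0.001, -2.933]
contact_force: [-0.4, -0.6, 2.3]
opening: -0.0003
grasp_force: 0.8
```

```bash
python3 -c "
from h import *
case()"
```

```text
t 12.40 case X -26.8 Y -1.0 tipZ 137.3 Fx -0.5 Fz 2.3 open -0.0003002530737184665
```

apply_moves --motion '[{"x": -9,"y": 0,"z": 4,"spin": 0,"claw": 1},{"x": -9,"y": 0,"z": 5,"spin": 0,"claw": 1},{"x": -9,"y": 0,"z": 6,"spin": 0,"claw": 1},{"x": -8,"y": 0,"z": 7,"spin": 0,"claw": 1},{"x": -4,"y": 0,"z": 4,"spin": 0,"claw": 1},{"x": -3,"y": 0,"z": 4,"spin": 0,"claw": 1},{"x": 0,"y": 0,"z": 0,"spin": 0,"claw": 1}]'

```text
t: 13.28
ee_pos: [0.5895, -0.0936, 0.1315]
orientation: [3.141, -0.002, -2.933]
contact_force: [0.5, -0.1, -0.6]
opening: -0.0
grasp_force: 0.0
```

```bash
python3 - <<'E'
from h import *
case()
f=snap('side')['frame'];cv2.imwrite('pics/l.png',cv2.resize(f[110:250,220:380],None,fx=4,fy=4,interpolation=cv2.INTER_CUBIC))
E
```

```text
t 13.28 case X 13.6 Y -0.7 tipZ 106.5 Fx 0.5 Fz -0.6 open -2.234077678685242e-05
```

View pics/l.png

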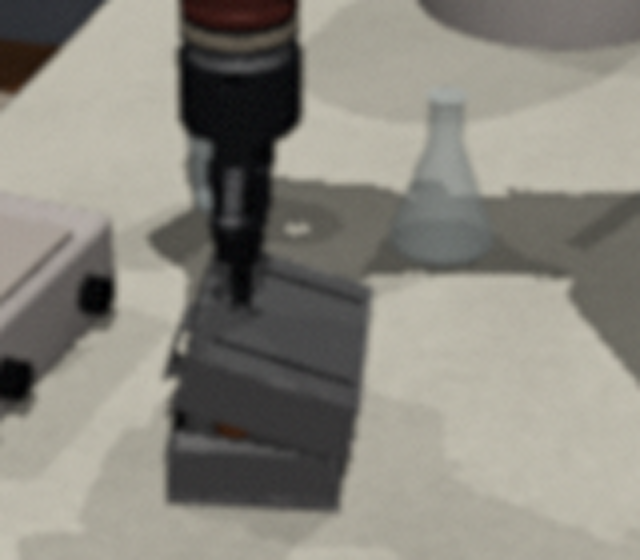

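The lid is nearly down, at about 0.3 rad, with the fingertip at crop (240,305) mid-width near the free edge. Now I'll press slowly and check the force.

apply_moves --motion '[{"x": -3,"y": 0,"z": 2,"spin": 0,"claw": 1},{"x": -2,"y": 0,"z": 2,"spin": 0,"claw": 1},{"x": -1.5,"y": 0,"z": 2,"spin": 0,"claw": 1},{"x": -1,"y": 0,"z": 2,"spin": 0,"claw": 1}]'

```text
t: 13.82
ee_pos: [0.5977, -0.0922, 0.1243]
orientation: [-3.142, 0.001, -2.933]
contact_force: [0.2, 0.3, 1.7]
opening: 0.0001
grasp_force: 0.4
```

```bash
python3 -c "
from h import *
case()"
```

```text
t 13.82 case X 22.0 Y -1.0 tipZ 99.3 Fx 0.3 Fz 1.7 open 8.82018624667855e-05
```

apply_moves --motion '[{"x": -1,"y": 0,"z": 1.5,"spin": 0,"claw": 1},{"x": -1,"y": 0,"z": 1.5,"spin": 0,"claw": 1}]'

```text
t: 14.08
ee_pos: [0.5997, -0.0917, 0.1214]
orientation: [-3.141, 0.001, -2.933]
contact_force: [0.5, -0.1, 1.7]
opening: -0.0001
grasp_force: 0.4
```

apply_moves --motion '[{"x": -0.5,"y": 0,"z": 1,"spin": 0,"claw": 1},{"x": -0.5,"y": 0,"z": 1,"spin": 0,"claw": 1}]'

```text
t: 14.32
ee_pos: [0.6005, -0.0916, 0.1195]
orientation: [-3.141, 0.0, -2.933]
contact_force: [-1.1, 0.3, 3.9]
opening: -0.0003
grasp_force: 1.7
```

apply_moves --motion '[{"x": -0.5,"y": 0,"z": 1,"spin": 0,"claw": 1}]'

```text
t: 14.45
ee_pos: [0.6008, -0.0916, 0.119]
orientation: [-3.142, -0.001, -2.933]
contact_force: [-2.7, 0.3, 6.5]
opening: -0.0003
grasp_force: 3.8
```

apply_moves --motion '[{"x": -0.5,"y": 0,"z": 1,"spin": 0,"claw": 1}]'

```text
t: 14.58
ee_pos: [0.6011, -0.0916, 0.1187]
orientation: [-3.142, -0.001, -2.932]
contact_force: [-4.1, 1.0, 9.5]
opening: -0.0002
grasp_force: 5.1
```

The spring catch is engaged, with force direction along the arc. Continuing in small steps.

apply_moves --motion '[{"x": -0.5,"y": 0,"z": 1,"spin": 0,"claw": 1}]'

```text
t: 14.7
ee_pos: [0.6016, -0.0915, 0.1178]
orientation: [-3.142, -0.001, -2.932]
contact_force: [-4.6, 0.1, 8.4]
opening: -0.0001
grasp_force: 4.5
```

apply_moves --motion '[{"x": -0.5,"y": 0,"z": 1,"spin": 0,"claw": 1}]'

```text
t: 14.82
ee_pos: [0.6022, -0.0913, 0.1167]
orientation: [-3.142, -0.001, -2.933]
contact_force: [-3.2, 0.5, 7.7]
opening: 0.0001
grasp_force: 3.8
```

apply_moves --motion '[{"x": -0.5,"y": 0,"z": 1,"spin": 0,"claw": 1},{"x": -0.5,"y": 0,"z": 1,"spin": 0,"claw": 1}]'

```text
t: 15.08
ee_pos: [0.6034, -0.091, 0.1144]
orientation: [-3.141, 0.0, -2.933]
contact_force: [-1.7, 0.3, 6.6]
opening: 0.0003
grasp_force: 2.7
```

apply_moves --motion '[{"x": -0.5,"y": 0,"z": 1,"spin": 0,"claw": 1},{"x": -0.5,"y": 0,"z": 1,"spin": 0,"claw": 1}]'

```text
t: 15.32
ee_pos: [0.6047, -0.0907, 0.1119]
orientation: [-3.141, 0.001, -2.933]
contact_force: [-0.4, 0.2, 3.0]
opening: 0.0002
grasp_force: 1.8
```

apply_moves --motion '[{"x": -0.5,"y": 0,"z": 1,"spin": 0,"claw": 1}]'

```text
t: 15.45
ee_pos: [0.6054, -0.0906, 0.1105]
orientation: [-3.141, 0.002, -2.933]
contact_force: [0.4, 1.4, 5.3]
opening: -0.0004
grasp_force: 2.7
```

apply_moves --motion '[{"x": -0.5,"y": 0,"z": 1,"spin": 0,"claw": 1}]'

```text
t: 15.58
ee_pos: [0.6055, -0.0906, 0.1103]
orientation: [-3.142, -0.0, -2.932]
contact_force: [-3.8, 1.4, 10.8]
opening: -0.0001
grasp_force: 5.8
```

apply_moves --motion '[{"x": -0.5,"y": 0,"z": 1,"spin": 0,"claw": 1}]'

```text
t: 15.7
ee_pos: [0.6057, -0.0906, 0.1102]
orientation: [3.141, -0.001, -2.932]
contact_force: [-6.7, 1.6, 16.4]
opening: 0.0
grasp_force: 8.3
```

Hard stop: the force rises steeply while the tip no longer moves, at a height that corresponds to about 0.055 rad. Backing off and checking that it stays shut.

apply_moves --motion '[{"x": 1,"y": 0,"z": -3,"spin": 0,"claw": 1},{"x": 0,"y": 0,"z": -15,"spin": 0,"claw": 1},{"x": 0,"y": 0,"z": -40,"spin": 0,"claw": 1},{"x": 0,"y": 0,"z": -50,"spin": 0,"claw": 1},{"x": 0,"y": 45,"z": -10,"spin": 0,"claw": 1},{"x": 0,"y": 50,"z": 0,"spin": 0,"claw": 1},{"x": 0,"y": 50,"z": 0,"spin": 0,"claw": 1},{"x": 0,"y": 30,"z": 0,"spin": 0,"claw": 1}]'

```text
t: 16.7
ee_pos: [0.5675, 0.0825, 0.2264]
orientation: [3.141, -0.0, -2.931]
contact_force: [-0.6, -0.6, -0.1]
opening: -0.0002
grasp_force: 0.0
```

```bash
python3 - <<'E'
from h import *
case()
s=snap('side');f=s['frame'];cv2.imwrite('pics/z.png',cv2.resize(f[150:250,230:350],None,fx=6,fy=6,interpolation=cv2.INTER_CUBIC))
c=C0;a=A0;ex=np.array([np.cos(a),np.sin(a)]);ey=np.array([-ex[1],ex[0]])
def lid(th,x,y,z):
    X=-.055+x*np.cos(th)-z*np.sin(th);Z=.04+x*np.sin(th)+z*np.cos(th);return np.r_[c+ex*X+ey*y,Z]
for th in(0,.04,.06,.08,.12,.16):
    print(th,[tuple(np.round((np.array(proj(s,lid(th,*q)))-[230,150]+.4)*6).astype(int)) for q in[(.11,.075,.04),(.11,.075,0),(.11,-.075,.04)]])
E
```

```text
t 16.70 case X 28.7 Y 176.2 tipZ 201.4 Fx -0.7 Fz -0.1 open -0.00016093485406821028
0 [(np.int64(185), np.int64(360)), (np.int64(188), np.int64(441)), (np.int64(232), np.int64(178))]
0.04 [(np.int64(188), np.int64(352)), (np.int64(188), np.int64(433)), (np.int64(235), np.int64(170))]
0.06 [(np.int64(190), np.int64(347)), (np.int64(188), np.int64(428)), (np.int64(237), np.int64(166))]
0.08 [(np.int64(192), np.int64(343)), (np.int64(188), np.int64(424)), (np.int64(239), np.int64(162))]
0.12 [(np.int64(197), np.int64(335)), (np.int64(189), np.int64(415)), (np.int64(244), np.int64(153))]
0.16 [(np.int64(202), np.int64(326)), (np.int64(190), np.int64(406)), (np.int64(248), np.int64(146))]
```

View pics/z.png

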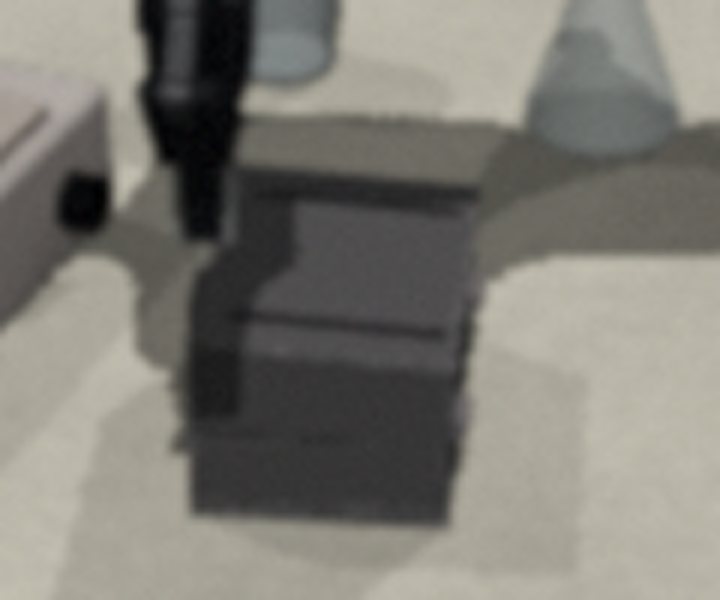

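The lid looks shut: its near corner is at (190,350), its far corner at (235,168), and the seam at (190,430), which gives about 0.05 rad. To be sure, I'll touch it: an unlatched lid (>0.1) would meet the tip at a height of about 89.5 mm or more.

apply_moves --motion '[{"x": 0,"y": -40,"z": 0,"spin": 0,"claw": 1},{"x": 0,"y": -50,"z": 0,"spin": 0,"claw": 1},{"x": 0,"y": -50,"z": 0,"spin": 0,"claw": 1},{"x": 0,"y": -35,"z": 10,"spin": 0,"claw": 1},{"x": 0,"y": 0,"z": 50,"spin": 0,"claw": 1},{"x": 0,"y": 0,"z": 40,"spin": 0,"claw": 1},{"x": 0,"y": 0,"z": 10,"spin": 0,"claw": 1},{"x": 0,"y": 0,"z": 0,"spin": 0,"claw": 1}]'

```text
t: 17.75
ee_pos: [0.6046, -0.0908, 0.1162]
orientation: [3.141, -0.001, -2.933]
contact_force: [0.3, -0.2, 0.6]
opening: 0.0
grasp_force: 0.0
```

apply_moves --motion '[{"x": 0,"y": 0,"z": 1,"spin": 0,"claw": 1},{"x": 0,"y": 0,"z": 0,"spin": 0,"claw": 1}]'

```text
t: 18.0
ee_pos: [0.6062, -0.0909, 0.1175]
orientation: [-3.14, 0.003, -2.932]
contact_force: [-0.2, -0.3, 0.6]
opening: -0.0001
grasp_force: 0.0
```

apply_moves --motion '[{"x": 0,"y": 0,"z": 2,"spin": 0,"claw": 1},{"x": 0,"y": 0,"z": 2,"spin": 0,"claw": 1},{"x": 0,"y": 0,"z": 0,"spin": 0,"claw": 1}]'

```text
t: 18.38
ee_pos: [0.6045, -0.0906, 0.1111]
orientation: [3.141, -0.001, -2.933]
contact_force: [0.2, -0.4, -0.5]
opening: -0.0002
grasp_force: 0.0
```

apply_moves --motion '[{"x": 0,"y": 0,"z": 1,"spin": 0,"claw": 1},{"x": 0,"y": 0,"z": 1,"spin": 0,"claw": 1},{"x": 0,"y": 0,"z": 0,"spin": 0,"claw": 1}]'

```text
t: 18.75
ee_pos: [0.6048, -0.0907, 0.1104]
orientation: [3.141, -0.0, -2.933]
contact_force: [-2.2, 1.2, 6.7]
opening: -0.0002
grasp_force: 3.1
```

The lid is still at the same height as at the click (TCP 0.1104), so it holds. Retreating and handing in.

apply_moves --motion '[{"x": 0,"y": 0,"z": -5,"spin": 0,"claw": 1},{"x": 0,"y": 0,"z": -20,"spin": 0,"claw": 1},{"x": 0,"y": 0,"z": -45,"spin": 0,"claw": 1},{"x": 0,"y": 0,"z": -50,"spin": 0,"claw": 1},{"x": 0,"y": 0,"z": -20,"spin": 0,"claw": 1},{"x": 0,"y": 0,"z": 0,"spin": 0,"claw": 1},{"x": 0,"y": 0,"z": 0,"spin": 0,"claw": 1},{"x": 0,"y": 0,"z": 0,"spin": 0,"claw": 1}]'

```text
t: 19.75
ee_pos: [0.6033, -0.0903, 0.2464]
orientation: [3.139, -0.004, -2.933]
contact_force: [-0.3, -0.4, 0.6]
opening: 0.0003
grasp_force: 0.0
```

```bash
python3 -c "
from h import *
case(); print(robot.close_job())"
```

```text
t 19.75 case X 27.8 Y -0.2 tipZ 221.4 Fx -0.4 Fz 0.6 open 0.0002820616095191842
the job is handed in; nothing more can be done
None
```

The vial stands in its pocket and the lid is clicked shut; touching the lid again found it at the same height. The highest force I read on the lid was about 18 N, and the job was handed in at 19.75 s.

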